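# Clear the lab bench into the dry bath, tray and dish

### The job

Tidy the bench around the dry bath: stand the block with twelve narrow wells in the bay farther from the control panel and the block with four wide wells in the bay next to the panel, put one jar in each compartment of the low two-part tray, and stand the grey sleeve in the round dish. Everything must end upright, sitting flat on the floor of its place and let go; leave the bottle and the small timer where they are.

Things in the scene. Friction and masses are not known exactly. Their poses are not given: they have to be found in the camera images.
- block_narrow_mid (a point): aluminium heating block, 46 x 28 x 55 mm tall (x, y, z), standing upright; its top face shows twelve narrow wells (4 x 3 dark circles of 6 mm). The point is its centre, 27.5 mm above its underside; x runs along its 46 mm side, y across its 28 mm width, z up. About 0.15 kg.
- block_wide_mid (a point): aluminium heating block, 46 x 28 x 55 mm tall (x, y, z), standing upright; its top face shows four wide wells (2 x 2 dark circles of 12 mm). The point is its centre, 27.5 mm above its underside; x runs along its 46 mm side, y across its 28 mm width, z up. About 0.15 kg.
- jar_a_mid (a point): squat amber jar with a black screw cap, a plain cylinder of 40 mm diameter, 60 mm tall, standing upright, closed; the two jars are alike. The point is its centre, 30 mm above its underside, z up. About 0.09 kg.
- jar_b_mid (a point): squat amber jar with a black screw cap, a plain cylinder of 40 mm diameter, 60 mm tall, standing upright, closed; the two jars are alike. The point is its centre, 30 mm above its underside, z up. About 0.09 kg.
- sleeve_mid (a point): grey plastic rotor sleeve: a plain open tube, 32 mm outer and 22 mm inner diameter, 60 mm tall, standing upright. The point is its centre, 30 mm above its underside, z up. About 0.04 kg.
- bath: white fixed heater, 187 (x) x 120 (y) x 80 mm tall; grey control panel with blue display at its -x end. Origin: centre of underside, x away from panel, z up. Two bays in its top, 62 (x) x 44 (y) mm, floor 64 and rim 80 mm above the bench: the one next to the panel centred at x -11.5, y 0 mm, the farther at x 56.5, y 0. A block fits only with its 46 mm side along x, 8 mm to spare all round.
- tray: low grey plastic fixed tray, 74 mm (x) x 158 mm (y) x 22 mm tall, walls and floor 4 mm thick, a 4 mm partition making two compartments of 66 mm (x) x 73 mm (y). The origin is the centre of its underside, x along its short side, y along its long side, z up; compartment centres lie at x = 0, y = +38.5 and -38.5 mm.
- dish: low round steel dish fixed to the bench, 66 mm outer and 58 mm inner diameter, 20 mm tall, floor 4 mm thick. The origin is the centre of its underside, z up.
- bottle: bystander: upright white bottle with a grey cap, 56 mm diameter, 110 mm tall, loose; the origin is the centre of its underside. Leave alone.
- timer: bystander: small grey bench timer with a dark display, 50 x 60 x 22 mm tall, loose; the origin is the centre of its underside. Leave alone.
There are look-alikes about, which are no part of the job. What is shaped like the part that bears jar_a_mid but green is not meant.

How it is judged (in metres and radians):
At the end, for the whole second after the job is handed in: Narrow-well block in the bay far from the panel, wide-well block in the bay next to it (12 mm in x, y); a jar in each compartment (16 mm in x, 19 mm in y); sleeve in the dish (16 mm); each on its floor to 5 mm, upright to 0.12 rad, at rest (x of block_narrow_mid in the frame of bath between 0.0445 and 0.0685 m and y of block_narrow_mid in the frame of bath between -0.012 and 0.012 m and z of block_narrow_mid in the frame of bath between 0.0865 and 0.0965 m and linear speed of each of block_narrow, block_wide, jar_a, jar_b, sleeve below 0.02 m/s and angular speed of each of block_narrow, block_wide, jar_a, jar_b, sleeve below 0.2 rad/s and angle between each of block_narrow_mid, block_wide_mid, jar_a_mid, jar_b_mid, sleeve_mid's own z axis and vertical below 0.12 rad and x of block_wide_mid in the frame of bath between -0.0235 and 0.0005 m and y of block_wide_mid in the frame of bath between -0.012 and 0.012 m and z of block_wide_mid in the frame of bath between 0.0865 and 0.0965 m and (((x of jar_a_mid in the frame of tray between -0.016 and 0.016 m and y of jar_a_mid in the frame of tray between 0.0195 and 0.0575 m and z of jar_a_mid in the frame of tray between 0.029 and 0.039 m) and (x of jar_b_mid in the frame of tray between -0.016 and 0.016 m and y of jar_b_mid in the frame of tray between -0.0575 and -0.0195 m and z of jar_b_mid in the frame of tray between 0.029 and 0.039 m)) or ((x of jar_a_mid in the frame of tray between -0.016 and 0.016 m and y of jar_a_mid in the frame of tray between -0.0575 and -0.0195 m and z of jar_a_mid in the frame of tray between 0.029 and 0.039 m) and (x of jar_b_mid in the frame of tray between -0.016 and 0.016 m and y of jar_b_mid in the frame of tray between 0.0195 and 0.0575 m and z of jar_b_mid in the frame of tray between 0.029 and 0.039 m))) and horizontal distance between sleeve_mid and dish below 0.016 m and z of sleeve_mid in the frame of dish between 0.029 and 0.039 m); the robot touches nothing.
It fails at once if the bottle is moved by more than 20 mm or tipped (distance of bottle from where it was at the start of the episode above 0.02 m or angle between bottle's own z axis and vertical above 0.3 rad).
It fails at once if the small timer is moved by more than 20 mm (distance of timer from where it was at the start of the episode above 0.02 m).
It also fails if it takes over 138 s, if anything falls off the work surface, if the arm or the gripper's body presses on something with over 40 N, if the wrist force passes 120 N, or if a joint passes its speed limit or range.

### The arm

A 6-joint arm with a two-finger parallel gripper is mounted at the origin on the work surface. World frame = base frame: x ahead of the robot, y to its left, z up, the work surface at z = 0. Lengths are in mm, angles in rad, forces in N, time in s.
With the tool pointing down it reaches from about 350 to 875 mm from the base axis. Payload 4.2 kg.
Tool frame: the origin (TCP) lies on the mounting face of the last link; the fingertips stand 173 mm ahead of it and the grasp point (between the pads) lies 155 mm ahead of it; z points along the fingers, y is the line along which they close (so a half turn about z gives the same grasp; the last joint's range is limited). The gripper opens to 85 mm and grips with 20 to 120 N. Pads are 22 mm wide; open, the fingers measure 114 mm over their backs; the gripper's body (76 mm by 85 mm) begins 54 mm behind the grasp point. The pads swing forward as they close: fully open they stand 13 mm farther back than shut.
Start: joints at [-0.846, 0.385, 0.008, 0, -1.194, -0.259], TCP at [280.723, -558.386, 404.712] pointing down, gripper open.
Joint ranges: [-3.14, 3.14], [-1.21, 2.06], [-1.07, 1.41], [-3.16, 2.05], [-2.99, -0.16], [-3.1, 3.1]. Speed limits (rad/s): [2.79, 2.79, 3.14, 3.14, 3.14, 3.14].

### API

Orientations are given as a unit quaternion [x, y, z, w].
In Python, from bench import arm gives the robot as it stands.
- The arm moves only by the tool carry_out, never from a script. Its argument "rows" is a list of rows, each a list of 7 numbers: the shift along the tool's x, y, z as a fraction of full scale, then the turn, a rotation vector about the tool's x, y, z as a fraction of full scale, then the opening, from -1 (shut) to 1 (fully open). A call has 1 to 12 rows; each row is the pose to reach, as a shift and turn from the pose commanded when the call began, along the tool's axes at that moment, turning the shorter way round; what a row does not reach only later rows make up. Full scale, the value 1, is 20 cm for a shift and pi rad for a turn. A row lasts 1/8 s, in which the tool goes at most 62.5 mm and 10.7 degrees, less where a joint would pass 70% of its speed; a pose out of reach is approached as far as the arm can. A call with a number of a shift or a turn outside -1 to 1 is refused whole. A call with a gripper value outside its range is refused whole. The fingers move at their own pace and stop on an object; the grip force is fixed at half the most. Time passes only in rows, so rows that repeat a pose let the fingers close. It gives the time, the measured TCP pose, the force, the opening and the grip force at its end, in the units of the state.
- arm.read_state(): the state, without advancing time (a new reading comes with each control period).
- arm.get_image(name): name is "scene" or "top"; returns (picture, depth): 400x640x3 uint8, red, green, blue; 400x640 float32, mm along the optical axis (not along the pixel's ray), 0 where there is no reading.
- arm.calibration(name): a dict with "mtx" (3x3 intrinsics, pixels), "k1" (the pictures are not rectified: a ray, as slopes to the right and down, at radius r is drawn at 1 + k1 r^2 times it, then the intrinsics apply), "cam_to_world" (4x4, takes a point from camera to world coordinates). Camera axes: x right, y up, looking along -z (the intrinsics and any distortion apply to the point x, -y, -z); pixel columns grow to the right and rows downward; lengths in mm; the calibration is good to about 2 mm. A picture is of the moment at which its call begins. calibration takes no time and is no camera call.
- arm.job_done(): hands the job in; it is judged then, once.
The state is a dict: "clock": time; "joints": joint angles; "joint_vel": joint speeds; "joint_efforts": joint torques, N m; "position": TCP position; "ee_rot": TCP orientation; "contact_force": force on the tool from outside, world axes, zero at the start; "wrist_torque": the same for the moment, N m; "gripper_width": finger opening in mm; "grasp_force": force on a finger pad.
Only numpy, scipy, OpenCV 4.12 (cv2) and the standard library are available. Lean on these libraries where they do the work, as an engineer would, in place of code of your own. Each camera call takes 0.05 s, during which the arm holds its last target. There are 200 camera calls.

## Working session

There is one attempt and no reset: what is moved stays moved. The work goes in short steps, Python scripts to look and compute and a tool call to move; the robot and the scene stay as the last step left them, time stands still between calls to the robot, and variables do not carry over. Pictures are saved under pics/ and viewed, at most 14 in all, crops included, and the job is handed in when it is done.

Besides the shell and the picture viewer there is one more tool, called after "Call:" in YAML: its name, and indented under it one key for each argument. carry_out: Moves the arm, as the interface text tells. Its arguments: {"type":"object","properties":{"rows":{"type":"array"}},"required":["rows"]}

```bash
ls; mkdir -p pics; cat > h.py <<'E'
import numpy as np, cv2
from bench import arm
def grab(name,tag):
    im,d=arm.get_image(name); np.savez(f'pics/{tag}.npz',im=im,d=d)
    cv2.imwrite(f'pics/{tag}.png',im[:,:,::-1]); return im,d
def cloud(name,d):
    c=arm.calibration(name); K=np.array(c['mtx'],float); T=np.array(c['cam_to_world'],float)
    v,u=np.mgrid[0:d.shape[0],0:d.shape[1]].astype(float)
    xd=(u-K[0,2])/K[0,0]; yd=(v-K[1,2])/K[1,1]; x,y=xd.copy(),yd.copy()
    for _ in range(8):
        f=1+c['k1']*(x*x+y*y); x,y=xd/f,yd/f
    P=np.stack([x*d,-y*d,-d],-1)
    W=P@T[:3,:3].T+T[:3,3]; W[d<=0]=np.nan; return W
E
python3 - <<'E'
from h import *
for n in('top','scene'):
    grab(n,n+'0'); c=arm.calibration(n); print(n,c['k1'],np.round(c['mtx'],1).tolist(),np.round(c['cam_to_world'],3).tolist())
print(arm.read_state())
E
```

```text
pics
top -0.020699674785831006 [[511.0, 0.0, 323.4], [0.0, 511.0, 198.6], [0.0, 0.0, 1.0]] [[-0.001, 0.993, -0.115, 379.575], [-1.0, 0.002, 0.023, 23.146], [0.023, 0.115, 0.993, 1083.134], [0.0, 0.0, 0.0, 1.0]]
scene -0.057411320551169404 [[407.4, 0.0, 325.3], [0.0, 407.4, 195.3], [0.0, 0.0, 1.0]] [[0.496, -0.715, 0.492, 919.648], [0.868, 0.42, -0.265, -207.179], [-0.016, 0.559, 0.829, 744.964], [0.0, 0.0, 0.0, 1.0]]
{'clock': 0.1, 'joints': array([-8.46388783e-01,  3.85492281e-01,  6.73325616e-03, -4.06001824e-04,
       -1.19395016e+00, -2.58614137e-01]), 'joint_vel': array([-0.00079888, -0.0016    ,  0.00538698, -0.00091435, -0.00149363,
       -0.00066881]), 'joint_efforts': array([-2.03210866e-04, -3.93320346e+01,  1.88930297e+01,  4.19784173e+00,
       -2.52263155e-03, -2.92749419e-06]), 'position': array([ 280.66379759, -558.23829618,  403.71585757]), 'ee_rot': array([-2.30724015e-01,  9.73018745e-01,  9.32258003e-04, -2.85045720e-04]), 'contact_force': array([-0.13488224, -0.21484779,  0.91815817]), 'wrist_torque': array([ 0.00855947, -0.02765143,  0.01258039]), 'grasp_force': 0.0, 'gripper_width': 85.06920638037742}
```

View pics/top0.png

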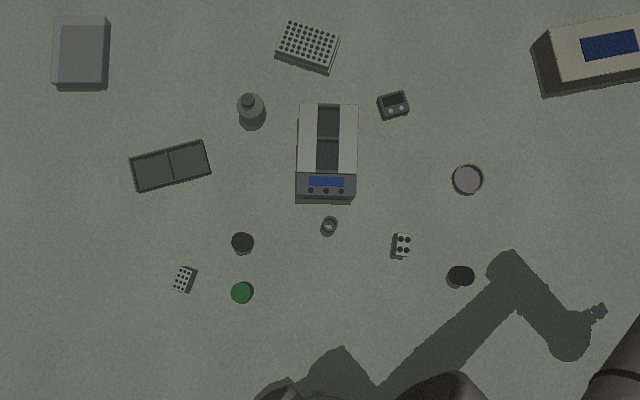

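View pics/scene0.png

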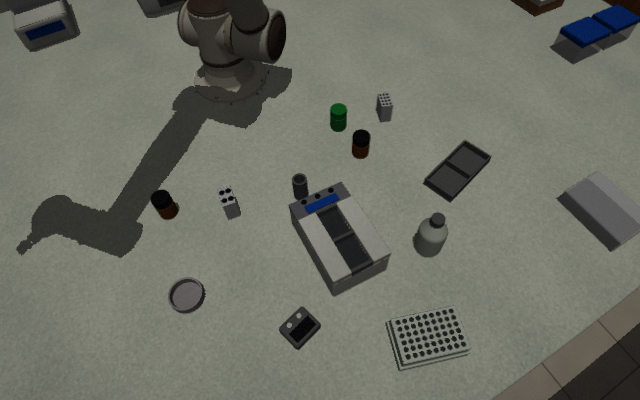

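The top view shows the narrow block near (184,279), the wide block near (401,245) and the jars near (242,243) and (461,276). The green decoy jar is near (242,292) and the sleeve near (329,226). The bath is near (327,150) with its panel towards the robot, the tray near (170,166), the dish near (467,180), the bottle near (251,110) and the timer near (393,104). The scene view agrees.

```bash
cat > meas.py <<'E'
from h import *
def rect(P): 
    (c,s,a)=cv2.minAreaRect(P[:,:2].astype(np.float32)); return np.round(c,1),np.round(s,1),round(a,1)
def near(W,uv,r,zlo,zhi):
    u,v=uv; w=W[max(0,v-r):v+r,max(0,u-r):u+r].reshape(-1,3); w=w[np.isfinite(w).all(1)]
    return w[(w[:,2]>zlo)&(w[:,2]<zhi)]
S={'narrow':((184,279),25,48,62),'wide':((401,245),25,48,62),'jarL':((242,243),20,53,66),'jarR':((461,276),22,53,66),
'sleeve':((329,226),18,53,66),'tray':((170,166),55,16,26),'dish':((467,180),28,14,25),'bathrim':((327,140),80,74,88),'baythrough':((327,140),40,58,70),'bottle':((251,110),25,20,130),'timer':((393,104),25,14,60),'green':((242,292),20,53,66)}
E
python3 - <<'E'
from meas import *
for n in('top','scene'):
    z=np.load(f'pics/{n}0.npz'); W=cloud(n,z['d'])
    if n=='top':
        print('floor',np.round(np.nanmedian(W[300:340,20:150,2]),1))
        for k,(uv,r,a,b) in S.items():
            P=near(W,uv,r,a,b); 
            if len(P)>8:
                m=(P[:,:2].min(0)+P[:,:2].max(0))/2
                cc,cr=cv2.minEnclosingCircle(P[:,:2].astype(np.float32))
                print(k,len(P),rect(P),'circ',np.round(cc,1),round(cr,1),'z',np.round(np.percentile(P[:,2],[5,50,95]),1))
    else:
        A=W.reshape(-1,3); A=A[np.isfinite(A).all(1)]
        for k,c,rad,a,b in [('narrow',None,0,0,0)]: pass
        np.save('pics/scenecloud.npy',A)
E
```

```text
floor 0.1
narrow 350 (array([336.8, 281. ]), array([28.5, 46.5]), 69.3) circ [336.8 281.4] 26.2 z [51.4 54.9 58.4]
wide 327 (array([ 406.4, -161.6]), array([28.4, 45.9]), 82.8) circ [ 406.5 -161.3] 25.9 z [50.9 55.  58.2]
jarL 320 (array([411.5, 163.4]), array([38.3, 38. ]), 44.9) circ [412.  163.8] 19.9 z [56.3 60.  62.9]
jarR 321 (array([ 343.4, -283.9]), array([37.8, 39.5]), 0.1) circ [ 343.2 -283.8] 20.3 z [56.7 59.8 63.1]
sleeve 109 (array([448.5, -13. ]), array([29.9, 30. ]), 44.9) circ [448.3 -13.3] 15.8 z [55.8 59.9 63.1]
tray 588 (array([573.5, 324.1]), array([ 75.8, 159.8]), 15.4) circ [573.9 324.3] 86.6 z [16.8 20.7 24.3]
dish 209 (array([ 548. , -311.3]), array([65.2, 65.6]), 73.5) circ [ 547.7 -311.7] 33.8 z [15.3 19.3 22.7]
bathrim 3329 (array([603.5,  44.1]), array([233.2, 191.1]), 83.3) circ [607.5  42.7] 147.2 z [74.8 79.7 83.1]
baythrough 1292 (array([611.3,  -7.9]), array([119.2, 148.1]), 89.2) circ [601.3  -9.8] 85.9 z [61.5 64.6 68.3]
bottle 728 (array([687.3, 149.4]), array([54.8, 53.9]), 72.0) circ [688.5 149. ] 28.5 z [ 29.9  77.3 110.8]
timer 645 (array([ 709.2, -152.3]), array([50.8, 61.2]), 16.6) circ [ 707.9 -151.7] 36.7 z [17.8 22.  25.4]
green 328 (array([312. , 162.8]), array([38.1, 38.7]), 89.8) circ [311.2 163.2] 20.3 z [56.3 60.1 63.1]
```

```bash
cat >> meas.py <<'E'
from scipy.spatial.transform import Rotation as R
def go(target,yaw,R=R):
    """world target of grasp point (x,y,z mm), tool-x yaw deg, tool down: units from measured pose"""
    s=arm.read_state(); Rt=R.from_quat(s['ee_rot']); t=np.array(target,float)+[0,0,155]
    d=Rt.inv().apply(t-s['position'])/200
    y=np.radians(yaw); G=R.from_matrix(np.array([[np.cos(y),np.sin(y),0],[np.sin(y),-np.cos(y),0],[0,0,-1]]).T)
    rv=(Rt.inv()*G).as_rotvec()/np.pi
    print(np.round(s['position'],1),'shift',np.round(d,3),'turn',np.round(rv,3))
E
python3 - <<'E'
from meas import *
z=np.load('pics/top0.npz'); W=cloud('top',z['d'])
A=W[60:215,285:365].reshape(-1,3); A=A[np.isfinite(A).all(1)]
P=A[(A[:,2]>74)&(A[:,2]<90)]; print('rim',rect(P))
# bays: floor points by two clusters
F=A[(A[:,2]>58)&(A[:,2]<70)]
print('hist x',np.histogram(F[:,0],bins=np.arange(500,720,5)))
for lo,hi in((560,628),(628,700)):
    f=F[(F[:,0]>lo)&(F[:,0]<hi)&(abs(F[:,1]+8)<40)]; print(len(f),rect(f))
# scene cross-check
A=np.load('pics/scenecloud.npy')
for n,c,r,a,b in (('narrow',(337,281),40,52,60),('wide',(406,-161),40,52,60),('jarL',(412,163.6),30,57,64),('jarR',(343,-284),30,57,64),('sleeve',(448,-13),22,57,64),('tray',(573.7,324.2),95,18,26),('dish',(548,-311.5),40,17,24),('bath',(603,-8),115,76,90)):
    P=A[(np.hypot(A[:,0]-c[0],A[:,1]-c[1])<r)&(A[:,2]>a)&(A[:,2]<b)]
    cc,cr=cv2.minEnclosingCircle(P[:,:2].astype(np.float32)); print(n,len(P),rect(P),np.round(cc,1),round(cr,1))
go((336.8,281,195),159.3)
E
```

```text
rim (array([597.,  -8.]), array([120.1, 186.5]), 88.0)
hist x (array([43, 26, 14, 17, 17, 17,  5,  4, 12, 19,  1, 42, 45, 65, 44, 58, 52,
       48, 53, 50, 56, 49, 50, 27,  3, 44, 49, 54, 55, 47, 55, 48, 47, 57,
       44, 54, 57,  3,  0,  0,  0,  0,  0]), array([500, 505, 510, 515, 520, 525, 530, 535, 540, 545, 550, 555, 560,
       565, 570, 575, 580, 585, 590, 595, 600, 605, 610, 615, 620, 625,
       630, 635, 640, 645, 650, 655, 660, 665, 670, 675, 680, 685, 690,
       695, 700, 705, 710, 715]))
625 (array([594.3,  -8. ]), array([44.3, 67.2]), 89.0)
589 (array([656.7, -10.1]), array([43.7, 56.9]), 87.2)
narrow 149 (array([338.1, 279.7]), array([26.9, 48.4]), 70.3) [337.  279.1] 26.5
wide 251 (array([ 406.8, -163.2]), array([27.9, 47.4]), 83.4) [ 406.5 -163.8] 25.7
jarL 183 (array([413. , 162.9]), array([38.5, 39.6]), 30.8) [413.6 162.2] 20.8
jarR 227 (array([ 344.2, -284.5]), array([37.9, 38.5]), 60.7) [ 343.5 -285.7] 21.1
sleeve 81 (array([448.8, -14.6]), array([31.1, 29.9]), 87.9) [448.5 -14.5] 16.2
tray 394 (array([574. , 322.4]), array([ 75.5, 162.5]), 15.7) [574.1 322. ] 88.2
dish 221 (array([ 547.5, -312.1]), array([64.1, 64.7]), 60.5) [ 547.5 -313.1] 33.7
bath 3069 (array([609.3,  -9.7]), array([120.5, 164.1]), 88.0) [616.3  -9.5] 94.5
[ 280.7 -558.2  403.7] shift [-2.135  3.623  0.275] turn [ 0.001 -0.     0.263]
```

```bash
python3 - <<'E'
from meas import *
go((406.6,-162.2,200),173)
E
```

```text
[ 280.7 -558.2  403.7] shift [-1.452  1.486  0.246] turn [ 0.001 -0.     0.187]
```

Call:
carry_out:
  rows:
    - [-0.73, 0.74, 0.1, 0, 0, 0, 1]
    - [-0.73, 0.74, 0.1, 0, 0, 0, 1]
    - [-0.73, 0.74, 0.1, 0, 0, 0, 1]
    - [-0.73, 0.74, 0.1, 0, 0, 0, 1]
    - [-0.73, 0.74, 0.1, 0, 0, 0, 1]

```text
clock: 0.72
position: [344.9, -359.3, 384.7]
ee_rot: [-0.232, 0.973, 0.0, -0.0]
contact_force: [0.3, 0.2, 0.3]
gripper_width: 85.5
grasp_force: 0.0
```

```bash
python3 - <<'E'
from meas import *
go((406.6,-162.2,150),173)
E
```

```text
[ 344.9 -359.3  384.7] shift [-0.72   0.74   0.399] turn [ 0.    -0.     0.188]
```

Call:
carry_out:
  rows:
    - [-0.72, 0.74, 0.4, 0, 0, 0.188, 1]
    - [-0.72, 0.74, 0.4, 0, 0, 0.188, 1]
    - [-0.72, 0.74, 0.4, 0, 0, 0.188, 1]
    - [-0.72, 0.74, 0.4, 0, 0, 0.188, 1]
    - [-0.72, 0.74, 0.4, 0, 0, 0.188, 1]
    - [-0.72, 0.74, 0.4, 0, 0, 0.188, 1]
    - [-0.72, 0.74, 0.4, 0, 0, 0.188, 1]

```text
clock: 1.6
position: [406.9, -164.9, 305.1]
ee_rot: [0.063, 0.998, -0.0, 0.0]
contact_force: [-0.5, 0.1, -0.4]
gripper_width: 85.5
grasp_force: 0.0
```

```bash
python3 - <<'E'
from meas import *
go((406.6,-162.2,40),173)
E
```

```text
[ 406.9 -164.9  305.1] shift [0.003 0.013 0.55 ] turn [-0.     0.    -0.002]
```

Call:
carry_out:
  rows:
    - [0, 0, 0.3, 0, 0, 0, 1]
    - [0, 0, 0.5, 0, 0, 0, 1]
    - [0, 0, 0.55, 0, 0, 0, 1]
    - [0, 0, 0.55, 0, 0, 0, 1]
    - [0, 0, 0.55, 0, 0, 0, -1]
    - [0, 0, 0.55, 0, 0, 0, -1]
    - [0, 0, 0.55, 0, 0, 0, -1]
    - [0, 0, 0.55, 0, 0, 0, -1]
    - [0, 0, 0.55, 0, 0, 0, -1]
    - [0, 0, 0.55, 0, 0, 0, -1]

```text
clock: 2.85
position: [407.3, -163.6, 195.6]
ee_rot: [0.062, 0.998, -0.0, 0.001]
contact_force: [-1.4, 0.9, 5.7]
gripper_width: 27.6
grasp_force: 59.7
```

```bash
python3 - <<'E'
from meas import *
go((586.2,-8.6,150),178)
E
```

```text
[ 407.3 -163.6  195.6] shift [-0.793  0.88  -0.546] turn [-0.     0.001 -0.028]
```

Call:
carry_out:
  rows:
    - [0, 0, -0.25, 0, 0, 0, -1]
    - [0, 0, -0.5, 0, 0, 0, -1]
    - [0, 0, -0.6, 0, 0, 0, -1]
    - [-0.2, 0.22, -0.6, 0, 0, -0.028, -1]
    - [-0.4, 0.44, -0.6, 0, 0, -0.028, -1]
    - [-0.6, 0.66, -0.6, 0, 0, -0.028, -1]
    - [-0.79, 0.88, -0.6, 0, 0, -0.028, -1]
    - [-0.79, 0.88, -0.6, 0, 0, -0.028, -1]
    - [-0.79, 0.88, -0.6, 0, 0, -0.028, -1]

```text
clock: 3.98
position: [584.8, -8.7, 313.7]
ee_rot: [0.018, 1.0, -0.0, -0.001]
contact_force: [-0.4, -0.6, -1.4]
gripper_width: 27.0
grasp_force: 59.9
```

```bash
python3 - <<'E'
from meas import *
grab('top','t1'); grab('scene','s1')
im=cv2.imread('pics/t1.png')[40:260,200:460]; im2=cv2.imread('pics/s1.png')[120:330,200:460]
cv2.imwrite('pics/c1.png',np.hstack([cv2.resize(im,(400,340)),cv2.resize(im2,(400,340))]))
go((586.2,-8.6,106),178)
print(arm.read_state()['contact_force'])
E
```

```text
[584.5  -9.5 314.4] shift [-0.009  0.005  0.267] turn [-0.    -0.    -0.001]
[-0.39341552  1.06810012 -2.20384135]
```

View pics/c1.png

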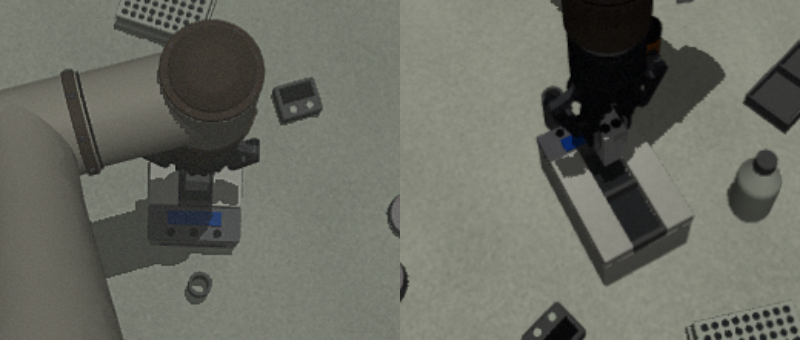

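The crops show the block gripped upright above the near bay, with the bath at about (195,200) in the left crop and the block at (610,140) in the right one. Lowering.

Call:
carry_out:
  rows:
    - [-0.005, 0.002, 0.1, 0, 0, 0, -1]
    - [-0.005, 0.002, 0.18, 0, 0, 0, -1]
    - [-0.005, 0.002, 0.22, 0, 0, 0, -1]
    - [-0.005, 0.002, 0.25, 0, 0, 0, -1]
    - [-0.005, 0.002, 0.27, 0, 0, 0, -1]
    - [-0.005, 0.002, 0.27, 0, 0, 0, -1]

```text
clock: 4.82
position: [586.6, -8.3, 260.7]
ee_rot: [0.018, 1.0, -0.0, -0.0]
contact_force: [1.2, 0.8, -1.1]
gripper_width: 27.3
grasp_force: 59.9
```

Call:
carry_out:
  rows:
    - [0, 0, 0.006, 0, 0, 0, -1]
    - [0, 0, 0.006, 0, 0, 0, -1]
    - [0, 0, 0.006, 0, 0, 0, 1]
    - [0, 0, 0.006, 0, 0, 0, 1]
    - [0, 0, 0.006, 0, 0, 0, 1]
    - [0, 0, 0.006, 0, 0, 0, 1]
    - [0, 0, -0.15, 0, 0, 0, 1]
    - [0, 0, -0.4, 0, 0, 0, 1]
    - [0, 0, -0.4, 0, 0, 0, 1]

```text
clock: 5.95
position: [587.7, -8.2, 345.5]
ee_rot: [0.018, 1.0, 0.001, 0.005]
contact_force: [-0.6, 0.2, -1.0]
gripper_width: 85.4
grasp_force: 0.0
```

```bash
python3 - <<'E'
from meas import *
go((448.5,-13.8,150),180)
E
```

```text
[587.7  -8.2 345.5] shift [ 0.697 -0.053  0.196] turn [ 0.     0.003 -0.011]
```

Call:
carry_out:
  rows:
    - [0.3, -0.02, 0, 0, 0, -0.01, 1]
    - [0.6, -0.05, 0.05, 0, 0, -0.01, 1]
    - [0.697, -0.053, 0.196, 0, 0, -0.01, 1]
    - [0.697, -0.053, 0.196, 0, 0, -0.01, 1]
    - [0.697, -0.053, 0.196, 0, 0, -0.01, 1]
    - [0.697, -0.053, 0.196, 0, 0, -0.01, 1]

```text
clock: 6.7
position: [448.4, -13.5, 302.3]
ee_rot: [0.003, 1.0, 0.0, 0.001]
contact_force: [0.5, 1.0, 0.2]
gripper_width: 85.7
grasp_force: 0.0
```

```bash
python3 - <<'E'
from meas import *
go((448.5,-13.8,42),180)
im,d=grab('top','t2'); W=cloud('top',d)
A=W.reshape(-1,3);A=A[np.isfinite(A).all(1)]
go((448.5,-13.8,42),180)
E
```

```text
[448.4 -13.5 302.3] shift [ 0.001 -0.002  0.526] turn [ 0.     0.001 -0.002]
[448.1 -13.6 302.1] shift [-0.001 -0.001  0.525] turn [ 0.     0.001 -0.002]
```

Call:
carry_out:
  rows:
    - [0, 0, 0.3, 0, 0, 0, 1]
    - [0, 0, 0.5, 0, 0, 0, 1]
    - [0, 0, 0.525, 0, 0, 0, 1]
    - [0, 0, 0.525, 0, 0, 0, 1]
    - [0, 0, 0.525, 0, 0, 0, -1]
    - [0, 0, 0.525, 0, 0, 0, -1]
    - [0, 0, 0.525, 0, 0, 0, -1]
    - [0, 0, 0.525, 0, 0, 0, -1]
    - [0, 0, 0.525, 0, 0, 0, -1]
    - [0, 0, 0.525, 0, 0, 0, -1]

```text
clock: 8.0
position: [447.2, -13.7, 197.6]
ee_rot: [0.002, 1.0, 0.0, 0.001]
contact_force: [-1.2, -0.2, 6.4]
gripper_width: 31.1
grasp_force: 58.8
```

```bash
python3 - <<'E'
from meas import *
go((547.7,-312,46),180)
E
```

```text
[447.2 -13.7 197.6] shift [-0.51  -1.489 -0.017] turn [ 0.     0.001 -0.002]
```

Call:
carry_out:
  rows:
    - [0, 0, -0.25, 0, 0, 0, -1]
    - [0, 0, -0.5, 0, 0, 0, -1]
    - [0, -0.25, -0.5, 0, 0, 0, -1]
    - [-0.1, -0.5, -0.5, 0, 0, 0, -1]
    - [-0.2, -0.75, -0.5, 0, 0, 0, -1]
    - [-0.3, -1, -0.5, 0, 0, 0, -1]
    - [-0.4, -1, -0.5, 0, 0, 0, -1]

```text
clock: 8.88
position: [525.8, -217.4, 296.3]
ee_rot: [0.005, 1.0, -0.0, -0.0]
contact_force: [0.1, -0.1, 0.0]
gripper_width: 31.0
grasp_force: 59.6
```

Call:
carry_out:
  rows:
    - [-0.11, -0.2, 0, 0, 0, 0, -1]
    - [-0.11, -0.489, 0, 0, 0, 0, -1]
    - [-0.11, -0.489, 0, 0, 0, 0, -1]
    - [-0.11, -0.489, 0, 0, 0, 0, -1]
    - [-0.11, -0.489, 0.1, 0, 0, 0, -1]
    - [-0.11, -0.489, 0.1, 0, 0, 0, -1]

```text
clock: 9.62
position: [546.7, -310.7, 275.3]
ee_rot: [0.002, 1.0, 0.001, -0.002]
contact_force: [-0.1, -0.2, -0.1]
gripper_width: 30.9
grasp_force: 59.6
```

```bash
python3 - <<'E'
from meas import *
go((547.7,-312,46),180)
grab('top','t3'); grab('scene','s3')
im=cv2.imread('pics/t3.png')[80:260,280:540]; im2=cv2.imread('pics/s3.png')[190:330,120:380]
cv2.imwrite('pics/c3.png',np.hstack([cv2.resize(im,(400,300)),cv2.resize(im2,(400,300))]))
E
```

```text
[ 546.7 -310.7  275.3] shift [-0.006 -0.007  0.372] turn [ 0.    -0.001 -0.001]
```

View pics/c3.png

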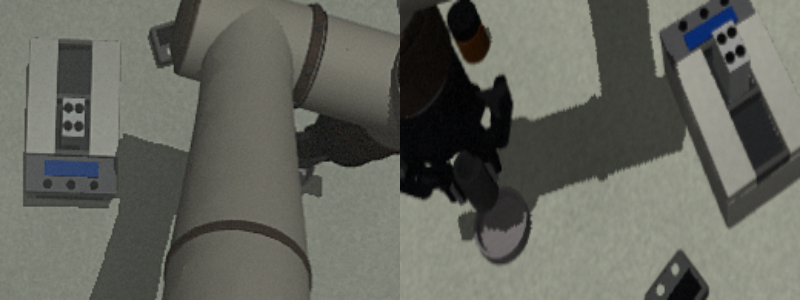

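The wide block stands in the near bay (left crop at (73,117)) and the sleeve hangs over the dish (right crop near (478,180)). Lowering.

Call:
carry_out:
  rows:
    - [-0.003, -0.003, 0.2, 0, 0, 0, -1]
    - [-0.003, -0.003, 0.3, 0, 0, 0, -1]
    - [-0.003, -0.003, 0.34, 0, 0, 0, -1]
    - [-0.003, -0.003, 0.355, 0, 0, 0, -1]
    - [-0.003, -0.003, 0.365, 0, 0, 0, -1]
    - [-0.003, -0.003, 0.365, 0, 0, 0, -1]

```text
clock: 10.48
position: [548.1, -312.8, 204.3]
ee_rot: [0.003, 1.0, -0.0, 0.001]
contact_force: [0.5, 0.4, -0.6]
gripper_width: 31.0
grasp_force: 59.6
```

Call:
carry_out:
  rows:
    - [0, 0, 0.006, 0, 0, 0, -1]
    - [0, 0, 0.012, 0, 0, 0, -1]
    - [0, 0, 0.012, 0, 0, 0, -1]
    - [0, 0, 0.012, 0, 0, 0, 1]
    - [0, 0, 0.012, 0, 0, 0, 1]
    - [0, 0, 0.012, 0, 0, 0, 1]
    - [0, 0, 0.012, 0, 0, 0, 1]
    - [0, 0, -0.2, 0, 0, 0, 1]
    - [0, 0, -0.45, 0, 0, 0, 1]
    - [0, 0, -0.45, 0, 0, 0, 1]
    - [0, 0, -0.45, 0, 0, 0, 1]

```text
clock: 11.85
position: [547.5, -312.6, 293.3]
ee_rot: [0.003, 1.0, 0.0, -0.0]
contact_force: [-0.4, -0.7, -0.3]
gripper_width: 85.4
grasp_force: 0.0
```

```bash
python3 - <<'E'
from meas import *
go((343.7,-284.4,142),180)
E
```

```text
[ 547.5 -312.6  293.3] shift [ 1.02   0.135 -0.018] turn [ 0.    -0.    -0.002]
```

Call:
carry_out:
  rows:
    - [0.3, 0.135, 0, 0, 0, 0, 1]
    - [0.6, 0.135, 0, 0, 0, 0, 1]
    - [0.9, 0.135, 0, 0, 0, 0, 1]
    - [1, 0.135, 0, 0, 0, 0, 1]
    - [1, 0.135, 0, 0, 0, 0, 1]
    - [1, 0.135, 0, 0, 0, 0, 1]

```text
clock: 12.6
position: [349.3, -285.0, 293.4]
ee_rot: [0.002, 1.0, -0.0, 0.0]
contact_force: [1.1, -1.6, -0.0]
gripper_width: 85.2
grasp_force: 0.0
```

```bash
python3 - <<'E'
from meas import *
go((343.7,-284.4,43),180)
E
```

```text
[ 349.3 -285.   293.4] shift [0.028 0.003 0.477] turn [-0.     0.    -0.002]
```

Call:
carry_out:
  rows:
    - [0.024, 0.002, 0.15, 0, 0, 0, 1]
    - [0.024, 0.002, 0.35, 0, 0, 0, 1]
    - [0.024, 0.002, 0.477, 0, 0, 0, 1]
    - [0.024, 0.002, 0.477, 0, 0, 0, 1]
    - [0.024, 0.002, 0.477, 0, 0, 0, -1]
    - [0.024, 0.002, 0.477, 0, 0, 0, -1]
    - [0.024, 0.002, 0.477, 0, 0, 0, -1]
    - [0.024, 0.002, 0.477, 0, 0, 0, -1]
    - [0.024, 0.002, 0.477, 0, 0, 0, -1]

```text
clock: 13.72
position: [343.8, -284.4, 199.3]
ee_rot: [0.002, 1.0, -0.001, 0.001]
contact_force: [1.4, 1.3, 6.7]
gripper_width: 38.6
grasp_force: 60.1
```

```bash
python3 - <<'E'
from meas import *
go((563.5,360.4,160),195.5)
E
```

```text
[ 343.8 -284.4  199.3] shift [-1.084  3.229 -0.579] turn [-0.     0.001 -0.088]
```

Call:
carry_out:
  rows:
    - [0, 0, -0.3, 0, 0, 0, -1]
    - [0, 0, -0.57, 0, 0, 0, -1]
    - [-0.1, 0.3, -0.57, 0, 0, 0, -1]
    - [-0.2, 0.6, -0.57, 0, 0, 0, -1]
    - [-0.3, 0.9, -0.57, 0, 0, 0, -1]
    - [-0.33, 1, -0.57, 0, 0, 0, -1]

```text
clock: 14.48
position: [410.7, -82.1, 312.6]
ee_rot: [0.001, 1.0, 0.0, 0.001]
contact_force: [-0.0, 0.3, -1.1]
gripper_width: 38.8
grasp_force: 60.8
```

Call:
carry_out:
  rows:
    - [-0.1, 0.3, 0, 0, 0, 0, -1]
    - [-0.2, 0.6, 0, 0, 0, 0, -1]
    - [-0.3, 0.9, 0, 0, 0, 0, -1]
    - [-0.33, 1, 0, 0, 0, 0, -1]

```text
clock: 14.98
position: [478.0, 117.8, 312.3]
ee_rot: [0.001, 1.0, 0.0, 0.0]
contact_force: [-0.0, -0.4, -1.7]
gripper_width: 38.7
grasp_force: 60.9
```

Call:
carry_out:
  rows:
    - [-0.1, 0.3, 0, 0, 0, -0.04, -1]
    - [-0.2, 0.6, 0, 0, 0, -0.088, -1]
    - [-0.3, 0.9, 0, 0, 0, -0.088, -1]
    - [-0.33, 1, 0, 0, 0, -0.088, -1]
    - [-0.33, 1, 0, 0, 0, -0.088, -1]

```text
clock: 15.6
position: [544.5, 315.5, 311.2]
ee_rot: [-0.135, 0.991, -0.0, -0.001]
contact_force: [-0.3, -0.3, -0.9]
gripper_width: 38.7
grasp_force: 60.9
```

```bash
python3 - <<'E'
from meas import *
go((563.5,360.4,130),195.5)
E
```

```text
[544.5 315.5 311.2] shift [-0.152  0.191  0.131] turn [-0. -0.  0.]
```

Call:
carry_out:
  rows:
    - [-0.152, 0.191, 0, 0, 0, 0, -1]
    - [-0.152, 0.191, 0.1, 0, 0, 0, -1]
    - [-0.152, 0.191, 0.25, 0, 0, 0, -1]
    - [-0.152, 0.191, 0.25, 0, 0, 0, -1]
    - [-0.152, 0.191, 0.25, 0, 0, 0, -1]

```text
clock: 16.23
position: [563.9, 358.9, 263.4]
ee_rot: [-0.135, 0.991, 0.0, 0.001]
contact_force: [0.1, -0.0, 0.6]
gripper_width: 38.7
grasp_force: 60.9
```

```bash
python3 - <<'E'
from meas import *
grab('scene','s4')
im2=cv2.imread('pics/s4.png')[100:260,340:580]
cv2.imwrite('pics/c4.png',cv2.resize(im2,(600,400)))
go((563.5,360.4,48.3),195.5)
E
```

```text
[564.  359.2 263.9] shift [0.001 0.006 0.303] turn [0.    0.001 0.   ]
```

View pics/c4.png

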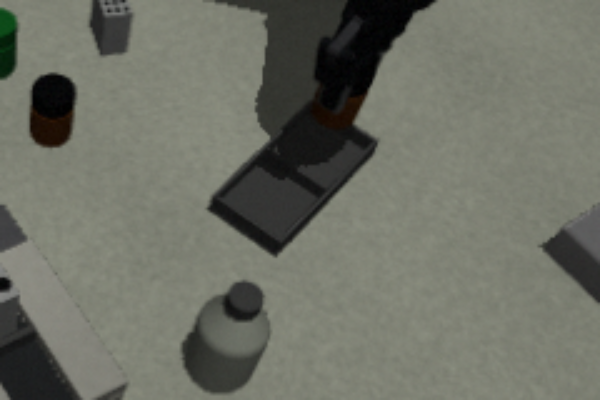

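The crop shows the jar above the farther compartment at (335,110), with the tray around (295,175). Lowering and releasing with a partial opening.

Call:
carry_out:
  rows:
    - [0, 0.003, 0.15, 0, 0, 0, -1]
    - [0, 0.003, 0.24, 0, 0, 0, -1]
    - [0, 0.003, 0.28, 0, 0, 0, -1]
    - [0, 0.003, 0.295, 0, 0, 0, -1]
    - [0, 0.003, 0.302, 0, 0, 0, -1]
    - [0, 0.003, 0.302, 0, 0, 0, -1]
    - [0, 0.003, 0.302, 0, 0, 0, -1]

```text
clock: 17.15
position: [563.5, 360.2, 203.5]
ee_rot: [-0.135, 0.991, 0.0, 0.001]
contact_force: [-2.7, -1.1, 5.2]
gripper_width: 38.6
grasp_force: 61.3
```

Call:
carry_out:
  rows:
    - [0, 0, 0, 0, 0, 0, 0.45]
    - [0, 0, 0, 0, 0, 0, 0.45]
    - [0, 0, 0, 0, 0, 0, 0.45]
    - [0, 0, 0, 0, 0, 0, 0.45]
    - [0, 0, -0.15, 0, 0, 0, 0.45]
    - [0, 0, -0.4, 0, 0, 0, 0.45]
    - [0, 0, -0.45, 0, 0, 0, 1]
    - [0, 0, -0.45, 0, 0, 0, 1]

```text
clock: 18.15
position: [563.3, 360.2, 292.4]
ee_rot: [-0.135, 0.991, 0.001, 0.001]
contact_force: [-0.4, 1.0, 0.1]
gripper_width: 85.6
grasp_force: 0.0
```

```bash
python3 - <<'E'
from meas import *
go((412.5,163.2,143),195.5)
E
```

```text
[563.3 360.2 292.4] shift [ 0.99  -0.747 -0.03 ] turn [0. 0. 0.]
```

Call:
carry_out:
  rows:
    - [0.25, -0.19, 0, 0, 0, 0, 1]
    - [0.5, -0.38, 0, 0, 0, 0, 1]
    - [0.75, -0.57, 0, 0, 0, 0, 1]
    - [0.99, -0.747, 0, 0, 0, 0, 1]
    - [0.99, -0.747, 0, 0, 0, 0, 1]
    - [0.99, -0.747, 0, 0, 0, 0, 1]

```text
clock: 18.9
position: [412.8, 163.3, 291.3]
ee_rot: [-0.135, 0.991, -0.0, -0.0]
contact_force: [0.9, 1.2, -0.3]
gripper_width: 85.4
grasp_force: 0.0
```

```bash
python3 - <<'E'
from meas import *
go((412.5,163.2,43.5),195.5)
E
```

```text
[412.8 163.3 291.3] shift [ 0.001 -0.     0.464] turn [-0. -0.  0.]
```

Call:
carry_out:
  rows:
    - [0, 0, 0.15, 0, 0, 0, 1]
    - [0, 0, 0.35, 0, 0, 0, 1]
    - [0, 0, 0.464, 0, 0, 0, 1]
    - [0, 0, 0.464, 0, 0, 0, 1]
    - [0, 0, 0.464, 0, 0, 0, -1]
    - [0, 0, 0.464, 0, 0, 0, -1]
    - [0, 0, 0.464, 0, 0, 0, -1]
    - [0, 0, 0.464, 0, 0, 0, -1]
    - [0, 0, 0.464, 0, 0, 0, -1]

```text
clock: 20.02
position: [413.0, 163.6, 200.1]
ee_rot: [-0.135, 0.991, 0.001, 0.001]
contact_force: [-0.9, 0.1, 6.6]
gripper_width: 38.4
grasp_force: 60.1
```

```bash
python3 - <<'E'
from meas import *
go((584.1,286.2,47.5),195.5)
E
```

```text
[413.  163.6 200.1] shift [-0.989  0.361 -0.009] turn [0.    0.001 0.   ]
```

Call:
carry_out:
  rows:
    - [0, 0, -0.3, 0, 0, 0, -1]
    - [0, 0, -0.5, 0, 0, 0, -1]
    - [-0.25, 0.09, -0.5, 0, 0, 0, -1]
    - [-0.5, 0.18, -0.5, 0, 0, 0, -1]
    - [-0.75, 0.27, -0.5, 0, 0, 0, -1]
    - [-0.989, 0.361, -0.5, 0, 0, 0, -1]
    - [-0.989, 0.361, -0.4, 0, 0, 0, -1]
    - [-0.989, 0.361, -0.4, 0, 0, 0, -1]
    - [-0.989, 0.361, -0.4, 0, 0, 0, -1]

```text
clock: 21.15
position: [583.6, 285.5, 279.4]
ee_rot: [-0.135, 0.991, -0.0, 0.0]
contact_force: [-0.5, -0.1, -1.7]
gripper_width: 38.8
grasp_force: 60.7
```

```bash
python3 - <<'E'
from meas import *
grab('scene','s5')
im2=cv2.imread('pics/s5.png')[100:260,340:580]
cv2.imwrite('pics/c5.png',cv2.resize(im2,(600,400)))
go((584.1,286.2,49.3),195.5)
E
```

```text
[583.6 285.5 279.9] shift [-0.003  0.002  0.378] turn [0. 0. 0.]
```

View pics/c5.png

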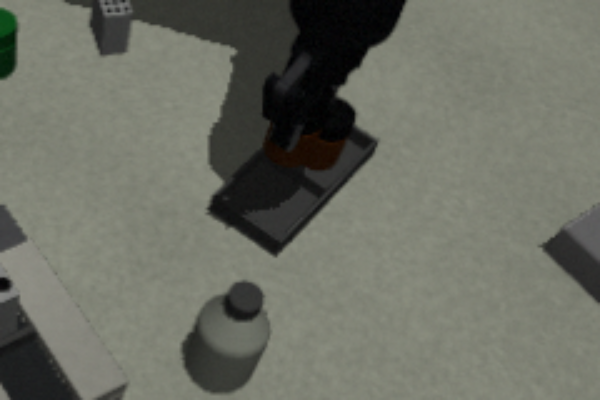

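The first jar stands in the far compartment, at about (340,120). The second hangs over the near compartment, at about (285,145).

Call:
carry_out:
  rows:
    - [-0.001, 0.001, 0.15, 0, 0, 0, -1]
    - [-0.001, 0.001, 0.28, 0, 0, 0, -1]
    - [-0.001, 0.001, 0.35, 0, 0, 0, -1]
    - [-0.001, 0.001, 0.37, 0, 0, 0, -1]
    - [-0.001, 0.001, 0.378, 0, 0, 0, -1]
    - [-0.001, 0.001, 0.378, 0, 0, 0, -1]
    - [-0.001, 0.001, 0.378, 0, 0, 0, -1]

```text
clock: 22.08
position: [584.2, 286.2, 204.2]
ee_rot: [-0.135, 0.991, 0.0, 0.001]
contact_force: [-1.2, -0.1, 0.7]
gripper_width: 38.5
grasp_force: 60.8
```

Call:
carry_out:
  rows:
    - [0, 0, 0, 0, 0, 0, 0.45]
    - [0, 0, 0, 0, 0, 0, 0.45]
    - [0, 0, 0, 0, 0, 0, 0.45]
    - [0, 0, 0, 0, 0, 0, 0.45]
    - [0, 0, -0.15, 0, 0, 0, 0.45]
    - [0, 0, -0.4, 0, 0, 0, 0.45]
    - [0, 0, -0.45, 0, 0, 0, 1]
    - [0, 0, -0.45, 0, 0, 0, 1]

```text
clock: 23.08
position: [583.9, 286.0, 294.1]
ee_rot: [-0.135, 0.991, 0.001, 0.001]
contact_force: [-0.3, 0.6, -0.6]
gripper_width: 85.3
grasp_force: 0.0
```

```bash
python3 - <<'E'
from meas import *
go((337.2,280.3,140),159.5)
E
```

```text
[583.9 286.  294.1] shift [ 1.196  0.303 -0.006] turn [0.  0.  0.2]
```

Call:
carry_out:
  rows:
    - [0.3, 0.1, 0, 0, 0, 0, 1]
    - [0.6, 0.2, 0, 0, 0, 0, 1]
    - [0.9, 0.303, 0, 0, 0, 0.06, 1]
    - [1, 0.303, 0, 0, 0, 0.1, 1]
    - [1, 0.303, 0, 0, 0, 0.16, 1]
    - [1, 0.303, 0, 0, 0, 0.2, 1]
    - [1, 0.303, 0, 0, 0, 0.2, 1]

```text
clock: 23.95
position: [374.7, 290.5, 292.0]
ee_rot: [0.177, 0.984, -0.001, -0.001]
contact_force: [-0.3, 0.2, 0.3]
gripper_width: 85.4
grasp_force: 0.0
```

```bash
python3 - <<'E'
from meas import *
go((337.2,280.3,40.6),159.5)
E
```

```text
[374.7 290.5 292. ] shift [ 0.157 -0.112  0.483] turn [-0.001 -0.     0.001]
```

Call:
carry_out:
  rows:
    - [0.157, -0.112, 0, 0, 0, 0, 1]
    - [0.157, -0.112, 0.05, 0, 0, 0, 1]
    - [0.157, -0.112, 0.1, 0, 0, 0, 1]
    - [0.157, -0.112, 0.1, 0, 0, 0, 1]

```text
clock: 24.45
position: [338.1, 280.9, 272.1]
ee_rot: [0.178, 0.984, -0.001, -0.0]
contact_force: [-0.7, -0.1, -0.5]
gripper_width: 85.7
grasp_force: 0.0
```

```bash
python3 - <<'E'
from meas import *
go((337.2,280.3,40.6),159.5)
E
```

```text
[338.1 280.9 272.1] shift [ 0.003 -0.003  0.383] turn [-0.001 -0.     0.   ]
```

Call:
carry_out:
  rows:
    - [0.002, -0.002, 0.15, 0, 0, 0, 1]
    - [0.002, -0.002, 0.3, 0, 0, 0, 1]
    - [0.002, -0.002, 0.383, 0, 0, 0, 1]
    - [0.002, -0.002, 0.383, 0, 0, 0, 1]
    - [0.002, -0.002, 0.383, 0, 0, 0, -1]
    - [0.002, -0.002, 0.383, 0, 0, 0, -1]
    - [0.002, -0.002, 0.383, 0, 0, 0, -1]
    - [0.002, -0.002, 0.383, 0, 0, 0, -1]
    - [0.002, -0.002, 0.383, 0, 0, 0, -1]
    - [0.002, -0.002, 0.383, 0, 0, 0, -1]

```text
clock: 25.7
position: [337.5, 281.0, 197.5]
ee_rot: [0.177, 0.984, 0.001, 0.0]
contact_force: [-0.4, 0.2, 5.8]
gripper_width: 27.6
grasp_force: 60.0
```

```bash
python3 - <<'E'
from meas import *
go((654.5,-10.8,160),178)
E
```

```text
[337.5 281.  197.5] shift [-1.995 -0.812 -0.588] turn [ 0.     0.    -0.102]
```

Call:
carry_out:
  rows:
    - [0, 0, -0.3, 0, 0, 0, -1]
    - [0, 0, -0.6, 0, 0, 0, -1]
    - [-0.1, -0.04, -0.75, 0, 0, 0, -1]
    - [-0.35, -0.14, -0.75, 0, 0, 0, -1]
    - [-0.6, -0.24, -0.75, 0, 0, 0, -1]
    - [-0.85, -0.35, -0.75, 0, 0, 0, -1]
    - [-1, -0.41, -0.75, 0, 0, 0, -1]
    - [-1, -0.41, -0.75, 0, 0, 0, -1]

```text
clock: 26.7
position: [496.8, 132.3, 345.8]
ee_rot: [0.18, 0.984, -0.0, -0.001]
contact_force: [-1.1, 0.4, -1.2]
gripper_width: 27.4
grasp_force: 59.5
```

Call:
carry_out:
  rows:
    - [-0.25, -0.1, 0, 0, 0, -0.03, -1]
    - [-0.5, -0.2, 0, 0, 0, -0.06, -1]
    - [-0.75, -0.3, 0, 0, 0, -0.1, -1]
    - [-1, -0.4, 0, 0, 0, -0.102, -1]
    - [-1, -0.4, 0, 0, 0, -0.102, -1]
    - [-1, -0.4, 0, 0, 0, -0.102, -1]

```text
clock: 27.45
position: [654.7, -10.4, 345.8]
ee_rot: [0.018, 1.0, 0.0, -0.001]
contact_force: [-0.8, 0.7, -1.7]
gripper_width: 26.9
grasp_force: 59.6
```

```bash
python3 - <<'E'
from meas import *
grab('scene','s6')
im2=cv2.imread('pics/s6.png')[150:310,240:480]
cv2.imwrite('pics/c6.png',cv2.resize(im2,(600,400)))
go((654.5,-10.8,106.7),178)
E
```

```text
[654.5 -10.  346.3] shift [-0.001 -0.004  0.423] turn [ 0. -0. -0.]
```

View pics/c6.png

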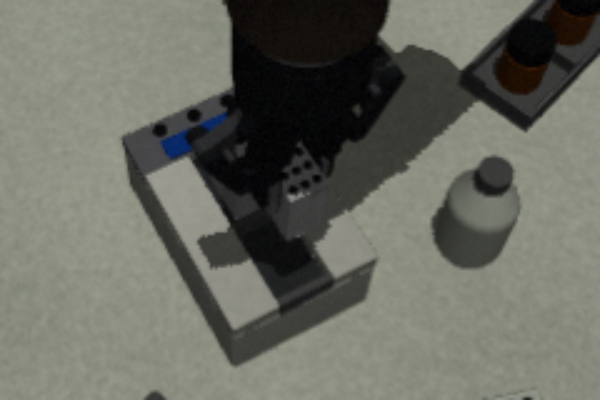

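The crop shows the narrow block upright above the far bay at (303,200), and the jars in the tray at (527,55) and (573,20).

Call:
carry_out:
  rows:
    - [0, -0.002, 0.15, 0, 0, 0, -1]
    - [0, -0.002, 0.28, 0, 0, 0, -1]
    - [0, -0.002, 0.35, 0, 0, 0, -1]
    - [0, -0.002, 0.38, 0, 0, 0, -1]
    - [0, -0.002, 0.4, 0, 0, 0, -1]
    - [0, -0.002, 0.415, 0, 0, 0, -1]
    - [0, -0.002, 0.42, 0, 0, 0, -1]
    - [0, -0.002, 0.42, 0, 0, 0, -1]

```text
clock: 28.5
position: [655.4, -11.5, 263.0]
ee_rot: [0.018, 1.0, 0.0, 0.0]
contact_force: [0.2, 0.3, -1.0]
gripper_width: 27.4
grasp_force: 59.6
```

Call:
carry_out:
  rows:
    - [0, 0, 0.006, 0, 0, 0, -1]
    - [0, 0, 0.006, 0, 0, 0, -1]
    - [0, 0, 0.006, 0, 0, 0, 1]
    - [0, 0, 0.006, 0, 0, 0, 1]
    - [0, 0, 0.006, 0, 0, 0, 1]
    - [0, 0, 0.006, 0, 0, 0, 1]
    - [0, 0, -0.2, 0, 0, 0, 1]
    - [0, 0, -0.45, 0, 0, 0, 1]
    - [0, 0, -0.7, 0, 0, 0, 1]
    - [0.3, 0, -0.7, 0, 0, 0, 1]
    - [0.6, 0, -0.7, 0, 0, 0, 1]

```text
clock: 29.88
position: [534.2, -7.0, 403.1]
ee_rot: [0.019, 1.0, 0.0, 0.001]
contact_force: [1.2, -0.4, 0.6]
gripper_width: 85.4
grasp_force: 0.0
```

Call:
carry_out:
  rows:
    - [0.3, -0.3, 0, 0, 0, 0, 1]
    - [0.5, -0.6, 0, 0, 0, 0, 1]
    - [0.6, -0.9, 0, 0, 0, 0, 1]
    - [0.6, -1, 0, 0, 0, 0, 1]
    - [0.6, -1, 0, 0, 0, 0, 1]

```text
clock: 30.5
position: [406.7, -204.7, 403.0]
ee_rot: [0.021, 1.0, -0.0, 0.0]
contact_force: [-0.9, -0.6, -0.2]
gripper_width: 85.0
grasp_force: 0.0
```

Call:
carry_out:
  rows:
    - [0.1, -0.3, 0, 0, 0, 0, 1]
    - [0.1, -0.6, 0, 0, 0, 0, 1]
    - [0.1, -0.9, 0, 0, 0, 0, 1]
    - [0.1, -1, 0, 0, 0, 0, 1]
    - [0.1, -1, 0, 0, 0, 0, 1]

```text
clock: 31.12
position: [381.1, -402.0, 402.0]
ee_rot: [0.019, 1.0, 0.0, -0.0]
contact_force: [0.2, 0.0, 0.2]
gripper_width: 85.4
grasp_force: 0.0
```

```bash
python3 - <<'E'
from meas import *
im,d=grab('top','t9'); W=cloud('top',d); im,ds=grab('scene','s9'); V=cloud('scene',ds)
b=np.array([597,-8.6]);a=np.radians(-2);t=np.array([573.8,323.3]);q=np.radians(15.5);dd=np.array([547.7,-311.8])
f=lambda c,o,a:np.round(np.array([[np.cos(a),np.sin(a)],[-np.sin(a),np.cos(a)]])@(np.array(c)-o),1)
for name,C in(('top',W),('scene',V)):
    A=C.reshape(-1,3);A=A[np.isfinite(A).all(1)]
    for n,c,r,lo,hi,o,an in(('wide',(586,-8.5),34,113,126,b,a),('narrow',(654,-10.8),34,113,126,b,a),('jar+',(563.5,360.4),30,59,70,t,q),('jar-',(584.1,286.2),30,59,70,t,q),('sleeve',dd,26,59,70,dd,0)):
        P=A[(np.hypot(*(A[:,:2]-c).T)<r)&(A[:,2]>lo)&(A[:,2]<hi)]
        if len(P)<10: print(name,n,'few');continue
        R_=rect(P);cc,cr=cv2.minEnclosingCircle(P[:,:2].astype(np.float32))
        print(name,n,len(P),'local',f(R_[0],o,an),R_[1],R_[2],'circ',f(cc,o,an),'ztop',np.round(np.median(P[:,2]),1))
    for n,c,r,lo in(('bottle',(688,149),45,40),('timer',(709,-152),50,16)):
        P=A[(np.hypot(*(A[:,:2]-c).T)<r)&(A[:,2]>lo)]
        if len(P)>10: print(name,n,rect(P))
E
```

```text
top wide 344 local [-11.4   0.9] [27.6 47. ] 87.2 circ [-11.7   0.8] ztop 119.0
top narrow 345 local [58.6  0.2] [27.3 46.9] 89.8 circ [59.1  0.5] ztop 118.8
top jar+ 305 local [-1.8 39.2] [39.3 38.2] 46.6 circ [-1.4 39.7] ztop 63.9
top jar- 311 local [ -1.5 -37.7] [39.7 38.9] 89.6 circ [ -1.1 -37.2] ztop 63.9
top sleeve 112 local [ 1.9 -0.4] [30.1 31.1] 41.5 circ [ 1.3 -0.2] ztop 63.4
top bottle (array([688.2, 148.6]), array([55., 54.]), 0.5)
top timer (array([ 708.8, -152.3]), array([50.4, 60.8]), 16.0)
scene wide 361 local [-10.8  -0.5] [28.2 47.8] 87.3 circ [-10.6   0.3] ztop 118.4
scene narrow 413 local [59.5 -1. ] [28.6 46.5] 86.8 circ [59.5 -1. ] ztop 118.2
scene jar+ 201 local [-0.9 37. ] [37.2 37.4] 19.3 circ [-2.2 36.9] ztop 63.8
scene jar- 235 local [ -0.7 -39.6] [39.5 37.6] 78.6 circ [ -0.8 -39.7] ztop 63.5
scene sleeve 150 local [ 1.  -1.8] [32.  29.8] 20.1 circ [ 1.3 -1. ] ztop 63.0
scene bottle (array([691.4, 143.7]), array([55.7, 48.8]), 32.3)
scene timer (array([ 709.8, -153.6]), array([49.5, 61.1]), 16.2)
```

View pics/s9.png

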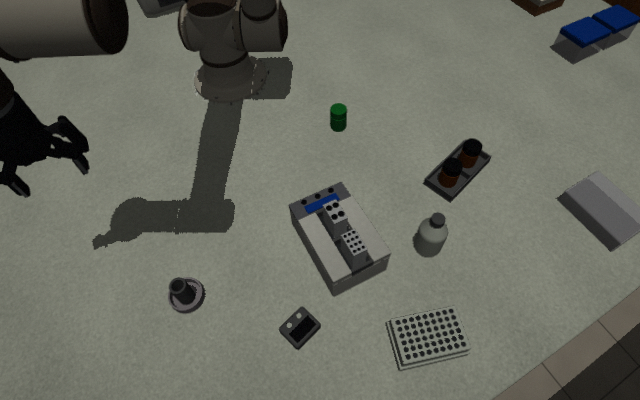

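The picture shows everything upright in place: blocks in the bays at (334,212) and (352,242), jars in the tray at (451,170) and (471,150), and the sleeve in the dish at (182,290). The measured offsets are within tolerance, and the bottle and timer have not moved. Handing in.

```bash
python3 -c "
from bench import arm
print(arm.job_done())"
```

```text
the job is handed in; nothing more can be done
None
```

The job is handed in, with no verdict returned: both blocks, both jars and the sleeve stand in their places within tolerance by the final camera measurements, and the bottle and timer were not moved.

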